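Hold a hard disc in the slot of a disc eraser

TASK

Get the hard disc into the blue magnetic disc eraser: lift the cover with the orange grip off the eraser's slot and set it down flat, lengthwise and centred, on top of the narrow yellow rest, and let go of it. Then take the hard disc out of its grey holder by its upper end, lower it upright through the slot until about half of its height is inside, and finish while still holding it there, hanging in the gripper and still, clear of the eraser's floor. Leave the other things on the bench where they are.

Things in the scene. Friction and masses are not known exactly. Their poses are not given: they have to be found in the camera images.
- eraser: Bench-top disc eraser, a blue hollow housing with a white top plate, 190 (x) x 130 (y) x 120 (z) mm, fixed. Origin at the centre of its underside on the bench, z up; front panel with switch and lamps at -x.
- slot (a point): Centre of the eraser's slot, at the upper face of the top plate (120 mm above the bench), axes as the eraser's. The slot goes through the 10 mm thick plate and measures 106 mm along x by 26.5 mm along y, with 2 mm chamfers at the top; below it is a wide empty chamber whose floor lies 108 mm below this point.
- cover: Loose slot cover, 0.15 kg: flat black plate 130 (x) x 56 (y) x 6 mm with an upright orange grip rib on its middle, 80 mm long (x), 14 mm thick (y), reaching from the plate up to 40 mm above the plate's underside. Origin at the centre of the plate's underside, z up. It starts lying on the eraser's top plate over the slot, its rib along the slot.
- rest: Narrow yellow T-shaped rest on a dark foot plate 110 x 80 mm, fixed. Origin at the centre of its underside on the bench, z up; the bar runs along x.
- rest_top (a point): Centre of the rest's flat top, 80 mm above the bench; the top measures 120 mm (x) x 34 mm (y). Axes as the rest's.
- holder: Grey holder, foot plate 130 (x) x 80 (y) mm, fixed; its pocket along x, 29 mm wide, 112 mm long, has its floor 10 mm and its rim 45 mm above the bench. Origin at the centre of its underside on the bench, z up.
- disc: Hard disc, a silver metal slab 101.6 x 147 x 22.5 mm, about 0.5 kg (varies by 20 %), standing on end in the holder with its 147 mm upright. Origin at the centre of its broad underside face; own x along its 101.6 mm width (horizontal, along the holder's x), own y along its 147 mm height (points up), own z along its thickness (horizontal): the slab's middle lies 11.25 mm from the origin along +z.
- disc_low (a point): Centre of the disc's lower end face (axes as the disc's).
- disc_top (a point): Centre of the disc's upper end face, 147 mm above disc_low (axes as the disc's); grip the slab across its 22.5 mm thickness just below here, leaving the lower 95 mm free.
- capacitor: Bystander: blue cylinder 35 mm across, 60 mm high, standing. Origin under its centre.
- screw_tin: Bystander: round open tin of screws 70 mm across, 23 mm high. Origin under its centre.
- transformer: Bystander: small dark transformer with yellow coil, 68 x 62 x 40 mm. Origin under its centre.
- magnet: Bystander: grey ring 62 mm across, 10 mm high. Origin under its centre.

How it is judged (in metres and radians):
On the way:
1. the cover lies flat and released on the narrow rest (x of cover in the frame of rest_top between -0.03 and 0.03 m and y of cover in the frame of rest_top between -0.015 and 0.015 m and z of cover in the frame of rest_top between -0.004 and 0.005 m and angle between cover's own z axis and vertical below 0.08 rad and angle between the x axis of cover and the x axis of rest, either way round below 0.35 rad and contact force between cover and rest above 0.3 N and contact force between cover and the fingers below 0.05 N and linear speed of cover below 0.02 m/s), for 0.2 s.
At the end, for the whole second after the job is handed in: Cover flat on the rest, let go: within 30 mm along, 15 mm across, 0.35 rad of lengthwise. Disc gripped and still in the slot, upright within 0.15 rad, lower end 50 to 98 mm below the slot's top, pressing on the eraser with under 4 N (all of step 1 and z of disc_low in the frame of slot between -0.098 and -0.05 m and x of disc_low in the frame of slot between -0.02 and 0.02 m and y of disc_low in the frame of slot between -0.02 and 0.02 m and angle between disc's own y axis and vertical below 0.15 rad and contact force between disc and the fingers above 2 N and contact force between disc and eraser below 4 N and linear speed of disc below 0.02 m/s and contact force between disc and cover below 0.05 N); the arm keeps its last pose, push and grip.
It fails at once if a bystander was moved by more than 25 mm (distance of any of capacitor, screw_tin, transformer, magnet from where it was at the start of the episode above 0.025 m).
It also fails if it takes over 64 s, if anything falls off the work surface, if the arm or the gripper's body presses on something with over 40 N, if the wrist force passes 120 N, or if a joint passes its speed limit or range.

ROBOT

A 6-joint arm with a two-finger parallel gripper is mounted at the origin on a cart in front of the work surface, level with it; the furniture and walls round the work are solid. World frame = base frame: x ahead of the robot, y to its left, z up, the work surface at z = 0. Lengths are in m, angles in degrees, forces in N, time in s.
With the tool pointing down it reaches from about 0.325 to 0.85 m from the base axis. Payload 15.5 kg.
Tool frame: the origin (TCP) lies midway between the tips of the shut fingers; the grasp point (between the pads) lies 19 mm behind it; z points along the fingers, y is the line along which they close (so a half turn about z gives the same grasp; the last joint's range is limited). The gripper opens to 91 mm and grips with 3 to 60 N. Pads are 32 mm wide; open, the fingers measure 118 mm over their backs; the gripper's body (76 mm by 178 mm) begins 60 mm behind the grasp point.
Start: joints at [-71.648, 28.281, 77.091, -0, 74.628, -5.472], TCP at [0.252, -0.572, 0.214] pointing down, gripper open.
Joint ranges: [-166.48, 166.48], [-47.26, 123.95], [12.59, 153.08], [-70.14, 250.14], [6.76, 159.57], [-176.63, 176.63]. Speed limits (degrees/s): [108.29, 108.29, 147.25, 172.46, 172.46, 172.46].

INTERFACE

Orientations are given as a 3x3 rotation matrix whose columns are the frame's x, y, z axes.
In Python, from bench import ctrl gives the robot as it stands. The module is installed in compiled form; this text tells all that it offers. Calls block until the motion is done:
- ctrl.goto(position, orientation): joint-space move of the TCP to a pose.
- ctrl.move_l(position, vel=0.15, ori=None, contact_N=None): straight line of the TCP; ori=None keeps the orientation; vel is the mean speed in m/s. With contact_N (N) it stops when the force on the tool has changed by that much, and returns True; else False.
- ctrl.movej(angles): joint-space move.
- ctrl.command_gripper(opening): opening from 0.0 (shut) to 1.0 (fully open); the grip force is fixed at half the most; returns when the fingers have stopped.
- ctrl.sleep(seconds).
- ctrl.ik(position, orientation): joint angles nearest the present ones, or None.
- ctrl.read_camera(name): name is "scene" or "top" or "wrist"; returns the picture (400x640x3 uint8, blue, green, red); there is no depth.
- ctrl.camera_params(name): a dict with "fx", "fy", "cx", "cy" (pixels), "D" ([k1, k2, p1, p2, k3] as OpenCV has them; the pictures are not rectified), "pose" (4x4, takes a point from camera to world coordinates); the wrist camera has in their place "T_tool_cam" (4x4, takes a point from camera to tool coordinates, whose origin is the TCP and whose axes are the flange's). Camera axes: x right, y up, looking along -z (the intrinsics and any distortion apply to the point x, -y, -z); pixel columns grow to the right and rows downward; lengths in m; the calibration is good to about 2 mm. A picture is of the moment at which its call begins: read the wrist's pose just before it. camera_params takes no time and is no camera call.
A pose or a line that the arm cannot do raises ctrl.MotionError and nothing moves.
- ctrl.sign_off(): hands the job in; it is judged then, once.
Readings, each from a call of its own:
- ctrl.current_t(): time.
- ctrl.current_q(): joint angles.
- ctrl.current_dq(): joint speeds.
- ctrl.current_effort(): joint torques, N m.
- ctrl.current_tool_pos(): TCP position.
- ctrl.current_eef_rot(): TCP orientation.
- ctrl.current_contact_force(): force on the tool from outside, world axes, zero at the start.
- ctrl.current_wrist_torque(): the same for the moment, N m.
- ctrl.current_grip_width(): opening from 0.0 (shut) to 1.0 (fully open).
- ctrl.current_grasp_force(): force on a finger pad.
Only numpy, scipy, OpenCV 4.12 (cv2) and the standard library are available. Lean on these libraries where they do the work, as an engineer would, in place of code of your own. Each camera call takes 0.05 s, during which the arm holds its last target. There are 200 camera calls.

## Working session

There is one attempt and no reset: what is moved stays moved. The work goes in short steps, each a Python script; the robot and the scene stay as the last script left them, time stands still between calls to the robot, and variables do not carry over. Pictures are saved under pics/ and viewed, at most 10 in all, crops included, and the job is handed in when it is done.

```bash
mkdir -p pics; python3 - <<'E'
from bench import ctrl
import cv2, numpy as np
for n in ("scene","top","wrist"):
    cv2.imwrite(f"pics/{n}0.png",ctrl.read_camera(n))
    p=ctrl.camera_params(n); print(n,{k:np.round(v,4).tolist() for k,v in p.items()})
print(ctrl.current_eef_rot())
E
```

```text
scene {'fx': 375.0352, 'fy': 375.0352, 'cx': 321.1556, 'cy': 204.2571, 'D': [0.0097, 0.0, 0.0, 0.0, 0.0], 'pose': [[-0.7362, 0.3947, -0.5498, -0.0164], [-0.6766, -0.4447, 0.5868, 0.6356], [-0.0129, 0.804, 0.5944, 0.7369], [0.0, 0.0, 0.0, 1.0]]}
top {'fx': 416.1333, 'fy': 416.1333, 'cx': 318.4184, 'cy': 202.9529, 'D': [-0.058, 0.0, 0.0, 0.0, 0.0], 'pose': [[-0.0091, 0.9841, -0.1771, 0.3525], [-1.0, -0.0092, 0.0003, 0.0185], [-0.0013, 0.1771, 0.9842, 1.3898], [0.0, 0.0, 0.0, 1.0]]}
wrist {'fx': 340.0234, 'fy': 340.0234, 'cx': 319.0806, 'cy': 201.636, 'D': [0.0222, 0.0, 0.0, 0.0, 0.0], 'T_tool_cam': [[-0.0017, 0.9637, 0.2669, 0.0759], [1.0, 0.0018, -0.0003, 0.0003], [-0.0008, 0.2669, -0.9637, -0.1715], [0.0, 0.0, 0.0, 1.0]]}
[[ 9.14787574e-01  4.03935150e-01 -2.98527204e-04]
 [ 4.03935252e-01 -9.14787156e-01  8.77994456e-04]
 [ 8.15639698e-05 -9.23764079e-04 -9.99999570e-01]]
```

View pics/scene0.png

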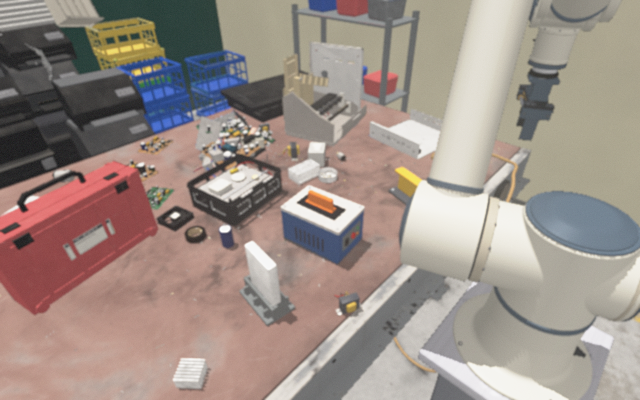

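View pics/top0.png

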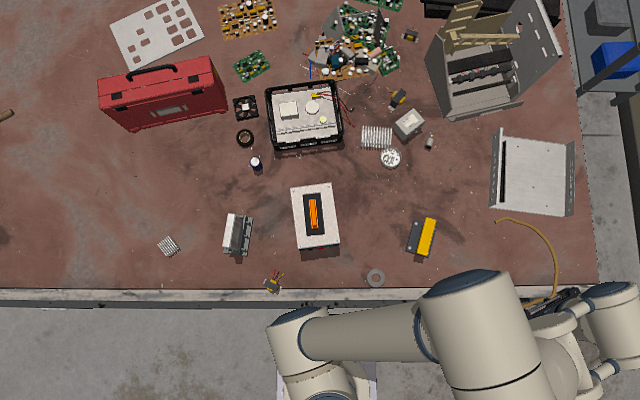

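```bash
cat > h.py <<'E'
from bench import ctrl
import cv2, numpy as np
def snap(n):
    p=dict(ctrl.camera_params(n))
    if n=="wrist":
        T=np.eye(4); T[:3,:3]=ctrl.current_eef_rot(); T[:3,3]=ctrl.current_tool_pos()
        p["pose"]=T@np.array(p["T_tool_cam"])
    else: p["pose"]=np.array(p["pose"])
    return ctrl.read_camera(n),p
def rays(p,uv):
    K=np.array([[p["fx"],0,p["cx"]],[0,p["fy"],p["cy"]],[0,0,1]])
    n=cv2.undistortPoints(np.float64(uv).reshape(-1,1,2),K,np.float64(p["D"])).reshape(-1,2)
    d=np.c_[n[:,0],-n[:,1],-np.ones(len(n))]@p["pose"][:3,:3].T
    return p["pose"][:3,3],d/np.linalg.norm(d,axis=1)[:,None]
def onplane(p,uv,z):
    o,d=rays(p,uv); return o+d*((z-o[2])/d[:,2])[:,None]
def tri(views):  # [(p,uv1)...] least-squares ray intersection, residual
    A=np.zeros((3,3));b=np.zeros(3);L=[]
    for p,uv in views:
        o,d=rays(p,[uv]);M=np.eye(3)-np.outer(d[0],d[0]);A+=M;b+=M@o;L.append((M,o))
    x=np.linalg.solve(A,b); return x,max(np.linalg.norm(M@(x-o)) for M,o in L)
def mask(img,kind):
    h,s,v=cv2.split(cv2.cvtColor(img,cv2.COLOR_BGR2HSV))
    h=h.astype(int)
    if kind=="orange": m=(h>=5)&(h<=17)&(s>170)&(v>120)
    if kind=="yellow": m=(h>=19)&(h<=32)&(s>150)&(v>110)
    if kind=="white": m=(s<40)&(v>175)
    return cv2.morphologyEx(m.astype(np.uint8)*255,cv2.MORPH_OPEN,np.ones((3,3)))
def blobs(m,amin=60):
    c,_=cv2.findContours(m,cv2.RETR_EXTERNAL,cv2.CHAIN_APPROX_NONE)
    return sorted([k for k in c if cv2.contourArea(k)>amin],key=cv2.contourArea,reverse=True)
def R(yaw):  # tool down, tool x along yaw (rad)
    c,s=np.cos(yaw),np.sin(yaw)
    return np.array([[c,s,0],[s,-c,0],[0,0,-1.]])
E
python3 - <<'E'
from h import *
im,p=snap("top")
for k,z in (("orange",.16),("yellow",.08),("white",.157)):
    for c in blobs(mask(im,k))[:8]:
        r=cv2.minAreaRect(c); b=onplane(p,cv2.boxPoints(r),z)
        e=[b[1]-b[0],b[2]-b[1]]; e=max(e,key=np.linalg.norm)
        print(k,np.round(r[0]),np.round(b.mean(0),3),np.round([np.linalg.norm(b[1]-b[0]),np.linalg.norm(b[2]-b[1])],3),"yaw",np.round(np.degrees(np.arctan2(e[1],e[0])),1))
E
```

```text
orange [313. 212.] [0.547 0.035 0.16 ] [0.019 0.08 ] yaw -174.8
yellow [426. 236.] [ 0.479 -0.322  0.08 ] [0.121 0.036] yaw -17.5
white [494. 333.] [ 0.189 -0.487  0.157] [0.164 0.281] yaw -162.0
white [531. 176.] [ 0.655 -0.643  0.157] [0.24  0.219] yaw -8.6
white [156.  31.] [1.164 0.553 0.157] [0.275 0.197] yaw -62.8
white [314. 215.] [0.539 0.031 0.157] [0.128 0.184] yaw -173.2
white [303. 108.] [0.878 0.064 0.157] [0.191 0.121] yaw -81.9
white [302. 344.] [0.166 0.068 0.157] [0.11  0.145] yaw -162.9
white [634. 328.] [ 0.19  -0.917  0.157] [0.086 0.152] yaw -162.3
white [518. 386.] [ 0.038 -0.546  0.157] [0.162 0.072] yaw -91.9
```

```bash
cat > look.py <<'E'
from h import *
import pickle
def look(name,xy,yaw,z=.23,offs=(0,-.09)):
    r=R(yaw);ax=r[:2,0];out=[]
    for i,o in enumerate(offs):
        pos=np.r_[np.array(xy)-ax*(.076-o),z]
        (ctrl.goto(pos,r) if i==0 else ctrl.move_l(pos,.25))
        im,p=snap("wrist");out.append((im,p));cv2.imwrite(f"pics/{name}_{i}.png",im)
    pickle.dump(out,open(name+".pkl","wb"));print(name,ctrl.current_t())
if __name__=="__main__":
    print(ctrl.current_t())
    look("rest",(.479,-.322),np.radians(-17.5))
    look("eraser",(.547,.035),np.radians(6),.29)
    look("disc",(.50,.235),np.radians(-7),.29)
    a=[cv2.resize(cv2.imread(f"pics/{n}_{i}.png"),None,fx=.62,fy=.5) for n in("rest","eraser","disc") for i in(0,1)]
    cv2.imwrite("pics/m.png",np.vstack([np.hstack(a[0:2]),np.hstack(a[2:4]),np.hstack(a[4:6])]))
E
python3 look.py
```

```text
0.2
rest 2.0
eraser 3.8917
disc 5.4167
```

View pics/m.png

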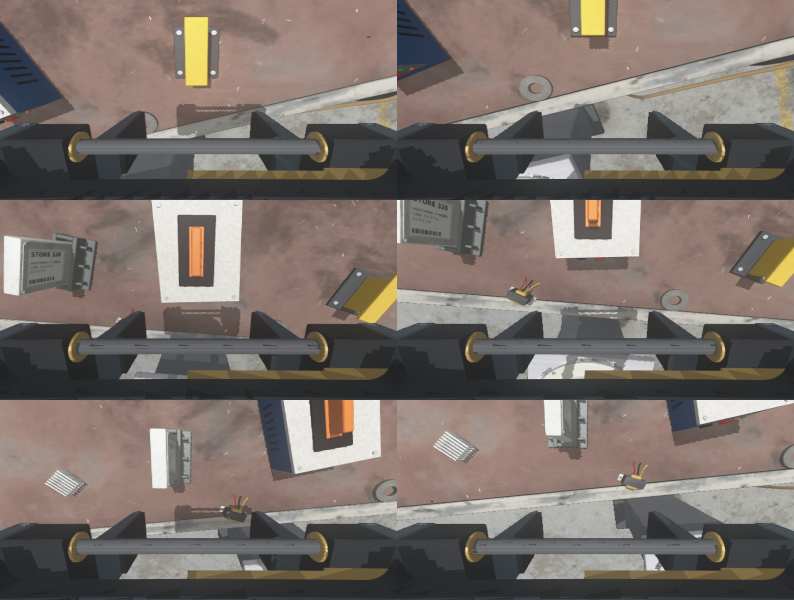

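```bash
cat > meas.py <<'E'
from look import *
KIND=dict(rest="yellow",eraser="orange",disc="white")
def rect(name,im,p,z,near):
    # blob whose centre is nearest 'near' on plane z -> box ordered (end0a,end0b,end1a,end1b), end0 lower in picture
    m=mask(im,KIND[name]); best=None
    for c in blobs(m,400):
        r=cv2.minAreaRect(c); ctr=onplane(p,[r[0]],z)[0]
        d=np.linalg.norm(ctr[:2]-near)
        if best is None or d<best[0]: best=(d,r)
    b=cv2.boxPoints(best[1]); b=b[np.argsort(-b[:,1])]
    lo=b[:2][np.argsort(b[:2,0])]; hi=b[2:][np.argsort(b[2:,0])]
    return np.vstack([lo,hi])
def pose(b,p,z):
    w=onplane(p,b,z); a=(w[2:].mean(0)-w[:2].mean(0)); 
    return w.mean(0),np.arctan2(a[1],a[0]),np.linalg.norm(a),np.linalg.norm(w[1]-w[0])
E
python3 - <<'E'
from meas import *
S=dict(rest=((.479,-.322),.08,.24),eraser=((.547,.035),.16,.30),disc=((.50,.27),.157,.30))
for n,(xy,z,h) in reversed(S.items()):
    v=pickle.load(open(n+".pkl","rb"))[0]
    c,y,L,W=pose(rect(n,*v,z,np.array(xy)),v[1],z)
    print(n,c.round(4),np.degrees(y).round(2),L.round(4),W.round(4))
    look(n+"2",c[:2],y,h,(0.02,.12))
    vs=pickle.load(open(n+"2.pkl","rb"))
    bs=[rect(n,*v,z,c[:2]) for v in vs]
    for k in(0,1): print("  tri low corner",*[np.round(q,4) for q in tri([(v[1],b[k]) for v,b in zip(vs,bs)])])
    for v,b in zip(vs,bs):
        c2,y2,L,W=pose(b,v[1],z);print("  ",c2.round(4),np.degrees(y2).round(2),L.round(4),W.round(4),b.round().tolist())
a=[cv2.resize(cv2.imread(f"pics/{n}2_{i}.png"),None,fx=.62,fy=.5) for n in("rest","eraser","disc") for i in(0,1)]
cv2.imwrite("pics/m2.png",np.vstack([np.hstack(a[0:2]),np.hstack(a[2:4]),np.hstack(a[4:6])]))
E
```

```text
disc [0.4969 0.2892 0.157 ] -7.87 0.1005 0.0247
disc2 6.6
  tri low corner [ 0.335   0.3448 -0.3684] 0.0019
  tri low corner [ 0.3257  0.2789 -0.3683] 0.0022
   [0.4975 0.2885 0.157 ] -8.04 0.1006 0.0264 [[305.0, 185.0], [333.0, 185.0], [305.0, 71.0], [333.0, 71.0]]
   [0.5318 0.2839 0.157 ] -8.0 0.0466 0.0234 [[307.0, 222.0], [331.0, 222.0], [307.0, 175.0], [331.0, 175.0]]Traceback (most recent call last):
  File "<stdin>", line 5, in <module>
  File "meas.py", line 10, in rect
    b=cv2.boxPoints(best[1]); b=b[np.argsort(-b[:,1])]
                    ~~~~^^^
TypeError: 'NoneType' object is not subscriptable
```

```bash
python3 - <<'E'
from meas import *
im=cv2.imread("pics/eraser_0.png");h=cv2.cvtColor(im,cv2.COLOR_BGR2HSV)
print(h[100,300:335:3].tolist())
cv2.imwrite("pics/c.png",np.hstack([cv2.resize(im[20:180,240:400],None,fx=2.4,fy=2.4),cv2.resize(cv2.imread("pics/disc2_1.png"),(410,384))]))
E
```

```text
[[6, 29, 89], [8, 31, 90], [13, 145, 239], [10, 154, 204], [13, 147, 239], [13, 147, 239], [13, 148, 239], [13, 149, 236], [11, 152, 207], [13, 149, 236], [10, 34, 91], [8, 31, 90]]
```

View pics/c.png

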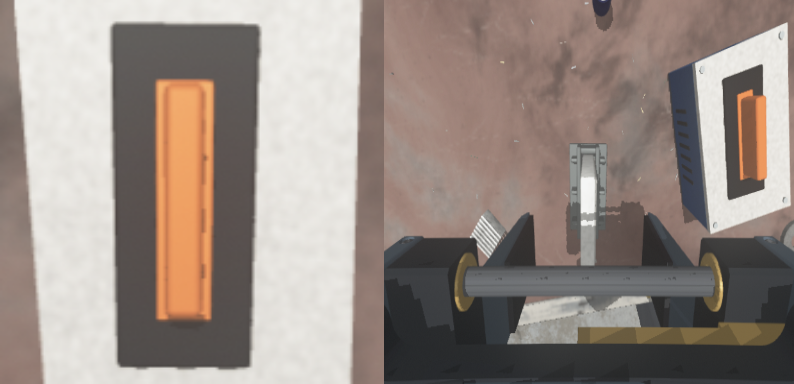

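The left crop shows the orange rib upright within the black plate (crop columns 156–213). In the right one, the 0.12 offset leaves the disc partly behind the gripper's shadow and bar, so I'll use smaller offsets and a looser orange mask.

```bash
sed -i 's/(s>170)/(s>115)/' h.py; python3 - <<'E'
from meas import *
S=dict(disc=((.497,.289),.157,.30),eraser=((.547,.035),.16,.30),rest=((.479,-.322),.08,.24))
for n,(xy,z,h) in S.items():
    v=pickle.load(open(n+".pkl","rb"))[0]
    c,y,L,W=pose(rect(n,*v,z,np.array(xy)),v[1],z)
    print(n,c.round(4),np.degrees(y).round(2),L.round(4),W.round(4))
    look(n+"2",c[:2],y,h,(-.02,.04))
    vs=pickle.load(open(n+"2.pkl","rb"))
    bs=[rect(n,*v,z,c[:2]) for v in vs]
    for k in(0,1): print("  tri low corner",*[np.round(q,4) for q in tri([(v[1],b[k]) for v,b in zip(vs,bs)])])
    for v,b in zip(vs,bs):
        c2,y2,L,W=pose(b,v[1],z);print("  ",c2.round(4),np.degrees(y2).round(2),L.round(4),W.round(4),b.round().tolist())
E
```

```text
disc [0.4969 0.2892 0.157 ] -7.87 0.1005 0.0247
disc2 7.7083
  tri low corner [0.4483 0.3083 0.154 ] 0.0
  tri low corner [0.4448 0.2821 0.1551] 0.0013
   [0.4963 0.2877 0.157 ] -7.79 0.1002 0.0275 [[306.0, 141.0], [336.0, 141.0], [306.0, 19.0], [336.0, 19.0]]
   [0.4969 0.2887 0.157 ] -8.07 0.1 0.025 [[306.0, 206.0], [332.0, 206.0], [306.0, 97.0], [332.0, 97.0]]
eraser [0.549  0.0363 0.16  ] 5.74 0.0805 0.0203
eraser2 9.2417
  tri low corner [0.5051 0.0427 0.1441] 0.0
  tri low corner [0.5072 0.021  0.144 ] 0.0001
   [0.5475 0.0361 0.16  ] 5.66 0.0808 0.0207 [[308.0, 133.0], [331.0, 133.0], [308.0, 34.0], [331.0, 34.0]]
   [0.5516 0.0365 0.16  ] 5.77 0.0832 0.0208 [[309.0, 195.0], [331.0, 195.0], [309.0, 103.0], [331.0, 103.0]]Traceback (most recent call last):
  File "<stdin>", line 5, in <module>
  File "meas.py", line 10, in rect
    b=cv2.boxPoints(best[1]); b=b[np.argsort(-b[:,1])]
                    ~~~~^^^
TypeError: 'NoneType' object is not subscriptable
```

```bash
sed -i 's/(s>150)/(s>100)/' h.py; python3 - <<'E'
from meas import *
n,xy,z,h="rest",(.479,-.322),.08,.24
v=pickle.load(open(n+".pkl","rb"))[0]
c,y,L,W=pose(rect(n,*v,z,np.array(xy)),v[1],z)
print(n,c.round(4),np.degrees(y).round(2),L.round(4),W.round(4))
look(n+"2",c[:2],y,h,(-.02,.04))
vs=pickle.load(open(n+"2.pkl","rb"))
bs=[rect(n,*v,z,c[:2]) for v in vs]
for k in(0,1): print("  tri low corner",*[np.round(q,4) for q in tri([(v[1],b[k]) for v,b in zip(vs,bs)])])
for v,b in zip(vs,bs):
    c2,y2,L,W=pose(b,v[1],z);print("  ",c2.round(4),np.degrees(y2).round(2),L.round(4),W.round(4),b.round().tolist())
for im,p in pickle.load(open("eraser2.pkl","rb")):
    V=im[:,313:327].max(2).mean(1).round().astype(int); r=133 if V is None else 0
    print(V[20:45].tolist(),V[88:115].tolist(),V[118:140].tolist(),V[180:202].tolist())
E
```

```text
rest [ 0.4808 -0.3204  0.08  ] -17.7 0.119 0.0364
rest2 11.0583
  tri low corner [ 0.4294 -0.2845  0.0757] 0.0
  tri low corner [ 0.418  -0.3199  0.0755] 0.0002
   [ 0.4808 -0.3205  0.08  ] -17.7 0.1188 0.0369 [[301.0, 150.0], [339.0, 150.0], [301.0, 13.0], [339.0, 13.0]]
   [ 0.4814 -0.3204  0.08  ] -17.63 0.1183 0.0366 [[302.0, 209.0], [338.0, 209.0], [302.0, 86.0], [338.0, 86.0]]
[98, 98, 97, 97, 97, 97, 97, 97, 97, 97, 97, 97, 97, 101, 204, 231, 237, 239, 240, 240, 240, 239, 239, 239, 239] [235, 235, 235, 235, 235, 234, 234, 234, 234, 234, 234, 234, 234, 234, 234, 233, 233, 233, 233, 233, 233, 234, 233, 233, 232, 233, 233] [232, 232, 232, 232, 232, 232, 232, 232, 232, 232, 230, 212, 185, 153, 159, 160, 106, 82, 79, 80, 85, 86] [227, 228, 228, 228, 227, 165, 111, 103, 103, 103, 113, 140, 143, 142, 142, 142, 142, 142, 143, 144, 144, 144]
[139, 139, 138, 138, 137, 136, 136, 135, 135, 136, 137, 136, 137, 137, 136, 136, 136, 136, 135, 134, 134, 133, 132, 131, 131] [97, 97, 97, 97, 97, 97, 97, 97, 97, 97, 97, 97, 96, 96, 99, 154, 242, 242, 242, 242, 233, 211, 231, 233, 236, 236, 236] [236, 236, 236, 236, 236, 235, 235, 235, 235, 235, 235, 235, 235, 235, 235, 235, 235, 235, 235, 234, 234, 234] [230, 229, 229, 229, 230, 230, 229, 229, 229, 229, 229, 228, 228, 228, 214, 180, 102, 81, 81, 80, 80, 80]
```

```bash
python3 - <<'E'
from h import *
ye,yr=np.radians([5.7,-17.67]); P=np.array([.549,.0363]); Q=np.array([.481,-.3205]); zg=.137
ctrl.goto(np.r_[P,.22],R(ye))
print("touch",ctrl.move_l(np.r_[P,zg],.1,contact_N=10),ctrl.current_tool_pos())
zg=ctrl.current_tool_pos()[2]
ctrl.command_gripper(0); print("w",ctrl.current_grip_width()*91,ctrl.current_grasp_force())
ctrl.move_l(np.r_[P,.25],.12); print("lifted",ctrl.current_grip_width()*91,ctrl.current_grasp_force())
im,p=snap("top")
cv2.imwrite("pics/top1.png",cv2.resize(im[150:290,220:460],None,fx=2,fy=2))
ctrl.goto(np.r_[Q,.20],R(yr))
print("t",ctrl.move_l(np.r_[Q,zg-.043],.05,contact_N=4),ctrl.current_tool_pos(),zg-.04, ctrl.current_contact_force(),ctrl.current_t())
E
```

```text
touch False [0.54937114 0.03620257 0.13750514]
w 13.390110978760278 29.999985694885254
lifted 13.819194241487397 29.999678134918213
t True [ 0.48097618 -0.32048835  0.09691581] 0.09750514317912193 [-0.3845978   0.6742799   5.97014941] 18.9583
```

```bash
python3 - <<'E'
from meas import *
yr,ye=np.radians([-17.67,5.7]); Q=np.array([.481,-.3205])
ctrl.command_gripper(0.6); ctrl.sleep(.2)
p=ctrl.current_tool_pos(); ctrl.move_l([p[0],p[1],.20],.1); ctrl.move_l([*p[:2],.27],.25)
look("cov",Q,yr,.30,(-.02,.03)); look("slot",(.549,.0363),ye,.27,(-.02,.04))
a=[cv2.imread(f"pics/{n}_{i}.png")[:280,160:480] for n in("cov","slot") for i in(0,1)]
cv2.imwrite("pics/m3.png",np.vstack([np.hstack(a[:2]),np.hstack(a[2:])]))
KIND["cov"]="orange"
for im,p in pickle.load(open("cov.pkl","rb")):
    c,y,L,W=pose(rect("cov",im,p,.12,Q),p,.12); print(c.round(4),np.degrees(y).round(2),L.round(4),W.round(4))
for im,p in pickle.load(open("slot.pkl","rb")):
    h=cv2.cvtColor(im,cv2.COLOR_BGR2HSV); print(h[40:240:20,320].tolist())
E
```

```text
cov 22.4833
slot 24.2417
[ 0.4791 -0.3202  0.12  ] -18.62 0.0821 0.0205
[ 0.4811 -0.3205  0.12  ] -17.68 0.079 0.0199
[[15, 5, 93], [30, 6, 92], [100, 6, 122], [100, 6, 121], [100, 6, 121], [100, 6, 119], [21, 8, 227], [19, 9, 229], [9, 43, 143], [11, 41, 105]]
[[9, 51, 129], [21, 8, 230], [25, 7, 235], [30, 8, 96], [30, 5, 94], [90, 4, 118], [90, 4, 116], [100, 7, 116], [98, 9, 114], [21, 8, 226]]
```

View pics/m3.png

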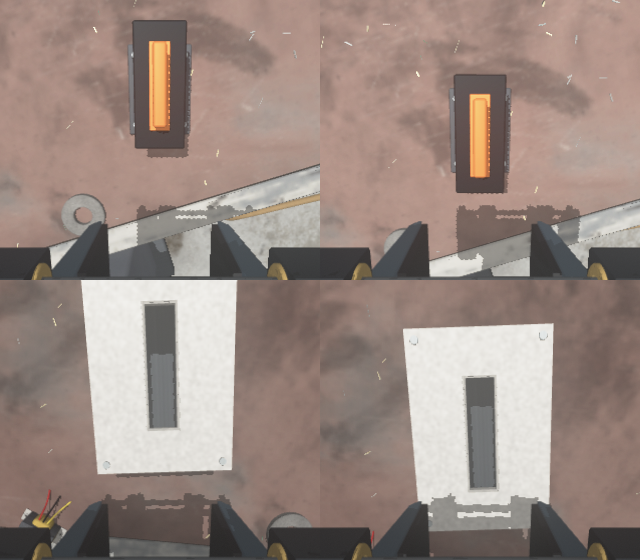

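The cover lies flat, centred and released on the rest. The slot is uncovered, spanning about columns 305–337 and rows 22–148 in the first slot view. Next I measure the slot by its contour.

```bash
python3 - <<'E'
from meas import *
vs=pickle.load(open("slot.pkl","rb")); B=[]
for im,p in vs:
    m=cv2.inRange(cv2.cvtColor(im,cv2.COLOR_BGR2HSV),(0,0,0),(180,40,170)); m[260:]=0
    m=cv2.morphologyEx(m,cv2.MORPH_OPEN,np.ones((3,3)))
    for c in blobs(m,1500):
        r=cv2.minAreaRect(c); ce=onplane(p,[r[0]],.12)[0]
        if np.linalg.norm(ce[:2]-[.549,.036])<.04:
            b=cv2.boxPoints(r);b=b[np.argsort(-b[:,1])];b=np.vstack([b[:2][np.argsort(b[:2,0])],b[2:][np.argsort(b[2:,0])]])
            B.append(b);c2,y,L,W=pose(b,p,.12);print(c2.round(4),np.degrees(y).round(2),L.round(4),W.round(4),b.round().tolist())
for k in range(4): print(*[np.round(q,4) for q in tri([(v[1],b[k]) for v,b in zip(vs,B)])])
E
```

```text
[0.5457 0.0333 0.12  ] 6.77 0.1057 0.0292 [[306.0, 148.0], [337.0, 148.0], [304.0, 23.0], [335.0, 23.0]]
[0.5464 0.0331 0.12  ] 7.12 0.1062 0.0289 [[308.0, 209.0], [337.0, 209.0], [305.0, 97.0], [334.0, 96.0]]
[0.4914 0.0413 0.1183] 0.0003
[0.4946 0.0121 0.117 ] 0.0002
[0.5976 0.053  0.1158] 0.0001
[0.6009 0.0263 0.1147] 0.0001
```

```bash
python3 - <<'E'
from h import *
yd,ys=np.radians([-7.9,7.0]); D=np.array([.4968,.2885]); S=np.array([.546,.0332]); zg=.113
ctrl.command_gripper(1.0)
ctrl.goto(np.r_[D,.25],R(yd))
print("touch",ctrl.move_l(np.r_[D,zg],.1,contact_N=10),ctrl.current_tool_pos())
zg=ctrl.current_tool_pos()[2]
ctrl.command_gripper(0); print("w",ctrl.current_grip_width()*91,ctrl.current_grasp_force())
f0=ctrl.current_contact_force()
ctrl.move_l(np.r_[D,zg+.16],.08); print("lift",ctrl.current_grip_width()*91,ctrl.current_contact_force()-f0,ctrl.current_wrist_torque())
ctrl.move_l(np.r_[S,zg+.16],.15,ori=R(ys)); ctrl.sleep(.3)
for n in("scene","top","wrist"): cv2.imwrite(f"pics/{n}2.png",ctrl.read_camera(n))
a=cv2.resize(cv2.imread("pics/scene2.png")[80:300,220:420],(400,440)); b=cv2.resize(cv2.imread("pics/top2.png")[130:290,240:400],(400,440))
cv2.imwrite("pics/m4.png",np.hstack([a,b]))
print(ctrl.current_t(),ctrl.current_tool_pos())
E
```

```text
touch False [0.49713823 0.28864442 0.11354831]
w 22.418763001738288 29.99763250350952
lift 22.38169393543501 [-8.54011929e-01  6.49321254e-04 -4.15567708e+00] [ 0.04804381  0.00425259 -0.01145085]
33.025 [0.5459663  0.03326581 0.27353205]
```

View pics/m4.png

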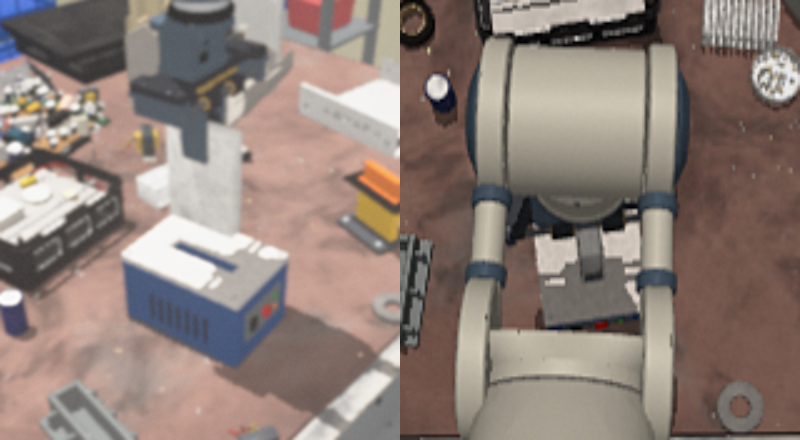

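View pics/wrist2.png

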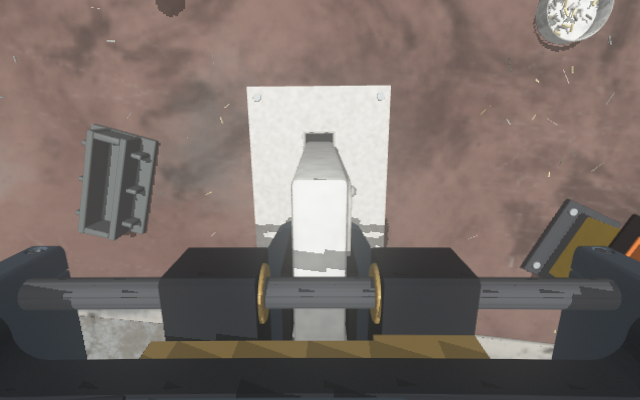

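The disc hangs upright over the slot. In the wrist view its top far edge is at row 179 and its lower far edge at row 142. The slot's far end is at row 133. I'll check those alignments with rays, then insert with a contact guard.

```bash
python3 - <<'E'
from h import *
im,p=snap("wrist"); t=ctrl.current_tool_pos(); r=R(np.radians(7))
for n,uv,z in(("top edge",[[292,179],[347,180]],t[2]+.0435),("low edge",[[304,142],[333,142]],t[2]-.1035),("slot end",[[305,133],[333,133]],.12)):
    print(n,((onplane(p,uv,z)-t)@r)[:,:2].round(4).tolist())
z=t[2]
hit=ctrl.move_l([t[0],t[1],.225],.08,contact_N=5); 
if not hit: hit=ctrl.move_l([t[0],t[1],.150],.04,contact_N=4)
ctrl.sleep(.5)
print(hit,ctrl.current_tool_pos(),ctrl.current_contact_force(),ctrl.current_wrist_torque(),ctrl.current_grip_width()*91,ctrl.current_t())
E
```

```text
top edge [[0.0495, -0.0102], [0.0491, 0.0109]]
low edge [[0.0493, -0.0118], [0.0493, 0.0114]]
slot end [[0.0528, -0.0129], [0.0528, 0.0134]]
False [0.54600455 0.03321727 0.15000486] [ 0.28677401  0.11411741 -5.47954882] [0.05215969 0.03360056 0.01474862] 22.140179464711494 36.3583
```

```bash
python3 - <<'E'
from h import *
cv2.imwrite("pics/fin.png",cv2.resize(ctrl.read_camera("scene")[100:300,200:440],(720,600)))
print(ctrl.current_dq(),ctrl.current_contact_force())
E
```

```text
[-0.05839077  0.01742933  0.02983223  0.07646731  0.01363399  0.04210154] [-0.16512222  0.33689216 -4.75957039]
```

View pics/fin.png

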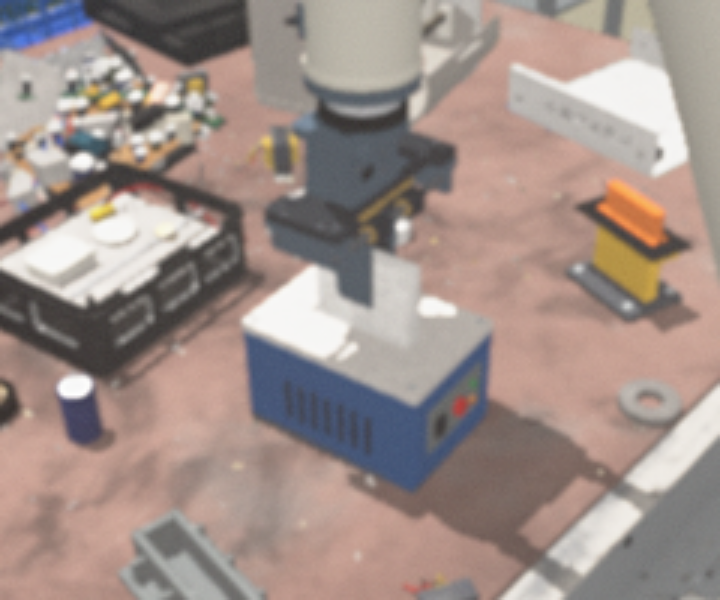

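The disc is upright in the slot, about half inside and held by the gripper at (375, 300). The cover lies flat on the rest at (635, 220).

```bash
python3 -c "
from bench import ctrl
print(ctrl.sign_off())"
```

```text
the job is handed in; nothing more can be done
None
```

The job is handed in: the cover lies flat and released on the rest, and the disc hangs still in the gripper, upright in the slot with its lower end about 73 mm below the top; the verdict was not shown.

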